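Shut the induction chamber and snap its lid clamp into lock

ROBOT

A 6-joint arm with a two-finger parallel gripper is mounted at the origin on a cart in front of the work surface, level with it; the furniture and walls round the work are solid. World frame = base frame: x ahead of the robot, y to its left, z up, the work surface at z = 0. Lengths are in m, angles in rad, forces in N, time in s.
With the tool pointing down it reaches from about 0.375 to 0.9 m from the base axis. Payload 3.1 kg.
Tool frame: the origin (TCP) lies at the very end of the fingers, on their centre line; the grasp point (between the pads) lies 19 mm behind it (manip.grasp_offset is the distance from the TCP to the grasp point, in m); x points along the fingers, z is the direction in which the jaws open and shut, and the axes are right-handed (so a half turn about x gives the same grasp; the last joint's range is limited). The gripper opens to 85 mm and grips with 20 to 120 N. Pads are 22 mm wide; open, the fingers measure 114 mm over their backs; the gripper's body (76 mm by 85 mm) begins 54 mm behind the grasp point. The pads swing forward as they close: fully open they stand 13 mm farther back than shut.
Start: joints at [1.111, 0.527, 1.433, -0, 1.181, -0.178], TCP at [0.174, 0.6, 0.231] pointing down, gripper open.
Joint ranges: [-3.08, 3.08], [-0.75, 2.2], [0.22, 2.44], [-1.43, 4.57], [0, 2.65], [-2.85, 2.85]. Speed limits (rad/s): [2.79, 2.79, 3.14, 3.14, 3.14, 3.14].

INTERFACE

Orientations are given as a unit quaternion [x, y, z, w].
In Python, from station import manip gives the robot as it stands.
- The arm moves only by the tool send_rows, never from a script. Its argument "steps" is a list that holds one entry, the list of rows, each a list of 5 numbers: the closure, from 0 (fully open) to 1 (shut), then the shift along the world's x, y, z in m, then the turn about the world's z in rad. A call has 1 to 8 rows; each row is the pose to reach, as a shift and turn from the pose commanded when the call began; what a row does not reach only later rows make up. A row lasts 1/8 s, in which the tool goes at most 62.5 mm and 10.7 degrees, less where a joint would pass 70% of its speed; a pose out of reach is approached as far as the arm can. A call with a gripper value outside its range is refused whole. The fingers move at their own pace and stop on an object; "grip_force" is the grip in N (left out, the last holds). Time passes only in rows, so rows that repeat a pose let the fingers close. It gives the time, the measured TCP pose, the force and the opening at its end, in the units of the state.
- manip.sense(): the state, without advancing time (a new reading comes with each control period).
- manip.snapshot(name): name is "scene" or "top"; returns the picture (384x512x3 uint8, red, green, blue); there is no depth.
- manip.camera_params(name): a dict with "fx", "fy", "cx", "cy" (pixels), "T" (4x4, takes a point from camera to world coordinates). Camera axes: x right, y down, z forward; pixel columns grow to the right and rows downward; lengths in m; the calibration is good to about 2 mm. A picture is of the moment at which its call begins. camera_params takes no time and is no camera call.
- manip.sign_off(): hands the job in, once; it reports no verdict.
The state is a dict: "t": time; "q": joint angles; "qd": joint speeds; "tau": joint torques, N m; "tcp_pos": TCP position; "tool_rot": TCP orientation; "force": force on the tool from outside, world axes, zero at the start; "ft_torque": the same for the moment, N m; "finger_gap": opening from 0.0 (shut) to 1.0 (fully open).
Only numpy, scipy, OpenCV 4.12 (cv2) and the standard library are available. Lean on these libraries where they do the work, as an engineer would, in place of code of your own. Each camera call takes 0.05 s, during which the arm holds its last target.

TASK

Make the clear anaesthetic induction chamber gas-tight so that it can be pre-filled: press its raised lid down with the fingertips until it is shut, then push the black lever of the toggle clamp on its front over towards the robot and down, past the dead point, until it snaps into lock with the rubber foot pressing on the steel plate on the lid. Only press and push, take hold of nothing, and leave the bottle, vial, carton and everything else around it where they are.

Things in the scene. Friction and masses are not known exactly. Their poses are not given: they have to be found in the camera images.
- chamber: Clear plastic box with a grey floor and a white rim, 170 (x) x 250 (y) x 138 mm up to the gasket, with a short gas spigot sticking out 32 mm at each end (+y and -y); fixed to the worktop. Origin at the centre of its underside; x points from its front (clamp side, facing the robot) to its rear (lid hinge), y to its left, z up. The clamp sits in the middle (y = 0) of the front on an aluminium bracket that reaches from x = -0.085 to -0.189 at heights 0.12 to 0.148.
- chamber_lid (a joint): Clear lid with a white front edge, 6 mm thick, 194 mm from hinge to front edge, 262 mm wide. Angle of its hinge: 0 = shut on the gasket (the stop), about 0.5 to 0.9 at the start = front edge raised; its hinge line runs along y through (0.092, 0, 0.138) in the chamber's frame, level with the underside of the lid. A stiff hinge holds it at any angle; 1 to 4 N at the front edge moves it. Shut, its upper face is at z = 0.144 in the chamber's frame.
- lid_front_edge (a point): Middle of the white front edge of the lid, on its upper face, 194 mm from the hinge line; moves with the lid. With the lid shut it lies 26 mm behind the clamp arm's pivot; the clamp arm and foot stand upright just in front of it while the clamp is open. Free lid surface for pressing: 40 to 120 mm either side of the middle.
- clamp_handle (a joint): Angle of the lever against the clamp arm of the toggle clamp: 0 = open (lever upright, arm up, as at the start), 2.64 = dead point, 2.756 = locked against its stop (lever pointing at the robot, 4 degrees above level, arm level). It stays where it is left until the foot meets the lid, just before the dead point, where it needs up to about 5 N on the grip; past the dead point it springs the last 15 to 20 mm to the stop by itself and stays.
- handle_end (a point): Free end of the lever (round black grip, 17 mm thick, 89 mm long, on a flat steel lever), on its axis. It swings in the chamber's x-z plane at y = 0. In the chamber's frame it passes, as (x, z): (-0.163, 0.288) open, (-0.193, 0.285), (-0.209, 0.278), (-0.221, 0.269), (-0.228, 0.257), (-0.235, 0.242), (-0.245, 0.208) at the dead point, (-0.248, 0.192) locked.
- handle_root (a point): Lever axis 80 mm from its free end, where the black grip begins; in the chamber's frame (-0.153, 0.208) open, (-0.165, 0.211) half way, (-0.167, 0.187) locked, as (x, z).
- clamp_foot: Black rubber foot, 17 mm across, springy (5 N per mm), on a spindle near the end of the clamp arm; origin at the centre of its lower face. It presses on the lid with about 12 N when the clamp is locked on the shut lid.
- strike_plate (a point): Centre of the top of the steel plate 30x34x2 mm, on the lid's upper face at its front middle, where the clamp foot lands; moves with the lid.
- amber_bottle: brown glass bottle with a white cap, 45 mm across, 93 mm tall, standing in front of the chamber beside the clamp; origin at the centre of its underside
- vial: small brown vial with a blue cap, 32 mm across, 62 mm tall, standing in front of the chamber on the other side of the clamp (these two swap places); origin at the centre of its underside
- needle_carton: small white and orange carton, 60x105x45 mm, lying to the right of the chamber; origin at the centre of its underside
- syringe: disposable syringe with a pink needle sheath, 159 mm long, lying near the worktop's front edge; origin at its middle, on the worktop
- thermometer: white digital thermometer, 129 mm long, lying near the worktop's front edge; origin at its middle, on the worktop
- tape_roll: roll of tan tape lying flat, 106 mm across, 25 mm high, to the left of the chamber; origin at the centre of its underside
- notebook_1: dark green notebook, 210x153x16 mm, to the left; origin at the centre of its underside
- instrument_box: shut stainless instrument box with a knob on its lid, 111x218x51 mm, front left; origin at the centre of its underside

How it is judged:
On the way, in this order (a step that is already met when the one before it is completed fails the run):
1. the lid is pressed shut while the clamp is still open (value of joint chamber_lid below 0.03 rad and value of joint clamp_handle below 2 rad), for 0.2 s.
2. the lever is past its dead point, the clamp locked on the lid (value of joint clamp_handle above 2.71 rad and contact force between clamp_foot and anything else above 6 N), for 0.2 s.
At the end, for the whole second after the job is handed in: Lid less than 0.03 rad from shut, lever joint beyond 2.71 rad (dead point 2.64, stop 2.756) and still, clamp foot pressing on the lid's steel plate with more than 6 N (all of step 2 and value of joint chamber_lid below 0.03 rad and velocity of joint clamp_handle between -0.1 and 0.1 rad/s); the robot touches nothing.
It fails at once if something standing round the chamber is shifted or lifted by more than 15 mm (distance of any of amber_bottle, vial, needle_carton, syringe, thermometer, tape_roll, notebook_1, instrument_box from where it was at the start of the episode above 0.015 m).
It fails at once if the lid is opened further (beyond 1.05 rad) (value of joint chamber_lid above 1.05 rad).
It also fails if it takes over 45 s, if anything falls off the work surface, if the arm or the gripper's body presses on something with over 40 N, if the wrist force passes 120 N, or if a joint passes its speed limit or range.

## Working session

There is one attempt and no reset: what is moved stays moved. The work goes in short steps, Python scripts to look and compute and a tool call to move; the robot and the scene stay as the last step left them, time stands still between calls to the robot, and variables do not carry over. Pictures are saved under pics/ and viewed, and the job is handed in when it is done.

Besides the shell and the picture viewer there is one more tool, called after ">>>" as name(argument=value, ...), one argument or row to a line, values as JSON. send_rows: Moves the arm, as the interface text tells. Its arguments: {"type":"object","properties":{"steps":{"type":"array","items":{"type":"array","items":{"type":"array","items":{"type":"number"}}}},"grip_force":{"type":"number"}},"required":["steps"]}

```bash
mkdir -p pics
python3 - <<'E'
from station import manip
import cv2,numpy as np
for n in("scene","top"):
    im=manip.snapshot(n); cv2.imwrite(f"pics/{n}0.png",im[:,:,::-1])
    p=manip.camera_params(n); print(n,p["fx"],p["cx"],p["cy"]); print(np.round(p["T"],4))
s=manip.sense(); print(s)
E
```

```text
scene 405.97143767673595 256.4052231083276 199.3901699089055
[[ 0.7105 -0.4465  0.5439 -0.2275]
 [-0.7036 -0.4587  0.5427 -0.8702]
 [ 0.0072 -0.7683 -0.6401  1.1073]
 [ 0.      0.      0.      1.    ]]
top 443.90819921537275 251.94111935643406 193.39706234795776
[[-0.0104 -0.9842  0.177   0.272 ]
 [-0.9999  0.0122  0.0094 -0.0811]
 [-0.0114 -0.1769 -0.9842  1.7544]
 [ 0.      0.      0.      1.    ]]
{'t': 0.1, 'q': array([ 1.11046378e+00,  5.28397166e-01,  1.43378912e+00,  2.92445514e-05,
        1.18141178e+00, -1.78485643e-01]), 'qd': array([ 0.00125284, -0.00291607, -0.00146621, -0.00052235,  0.00159714,
       -0.0001034 ]), 'tau': array([ 1.59905690e-04, -4.43305743e+01, -1.78585517e+01, -1.92447105e-04,
        3.98600227e-03,  1.28828054e-05]), 'tcp_pos': array([0.17349147, 0.59975741, 0.230412  ]), 'tool_rot': array([-0.42512128,  0.56591189,  0.42450124,  0.56463646]), 'force': array([-0.27232919, -0.14378637,  0.65400741]), 'ft_torque': array([ 0.02965449,  0.01417142, -0.02825622]), 'finger_gap': 1.00080646807121}
```

View pics/scene0.png

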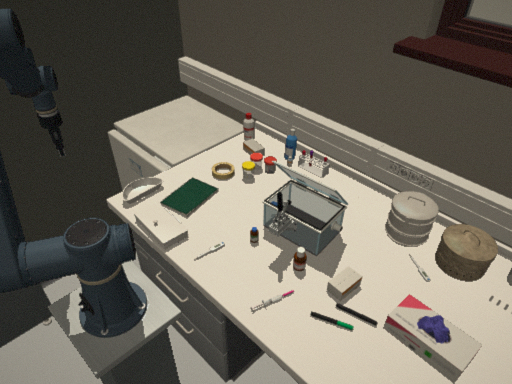

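View pics/top0.png

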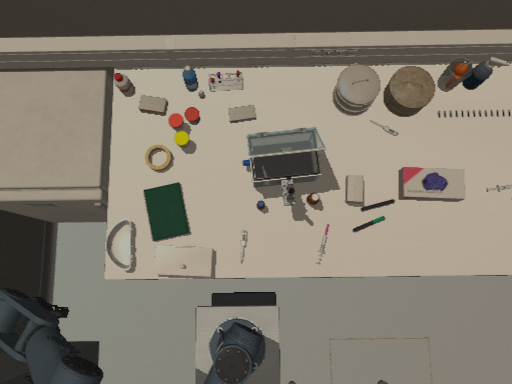

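Run:
```python
import cv2
a=cv2.imread("pics/scene0.png")[150:280,230:370]; cv2.imwrite("pics/s0z.png",cv2.resize(a,None,fx=5.5,fy=4.6 if 0 else 5.5*0.8,interpolation=cv2.INTER_CUBIC)[:600])
a=cv2.imread("pics/top0.png")[115:225,230:340]; cv2.imwrite("pics/t0z.png",cv2.resize(a,None,fx=5.4,fy=5.4,interpolation=cv2.INTER_CUBIC))
```

```text
(no output)
```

View pics/s0z.png

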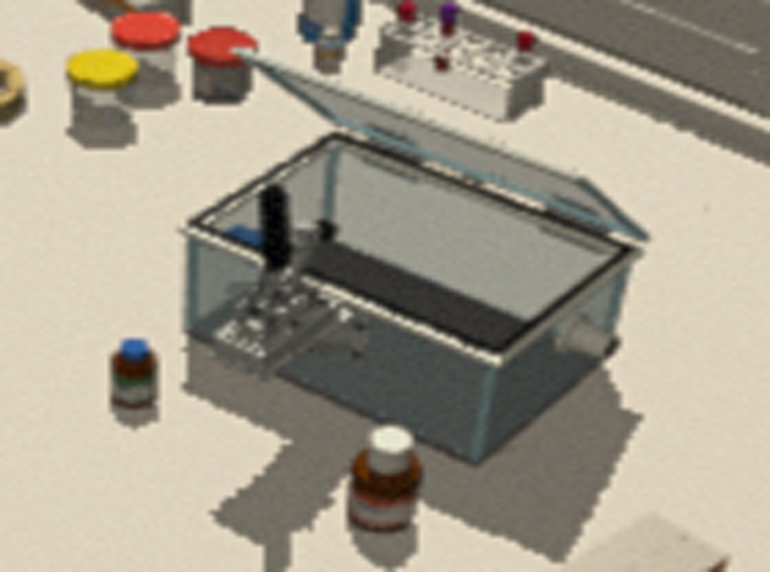

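View pics/t0z.png

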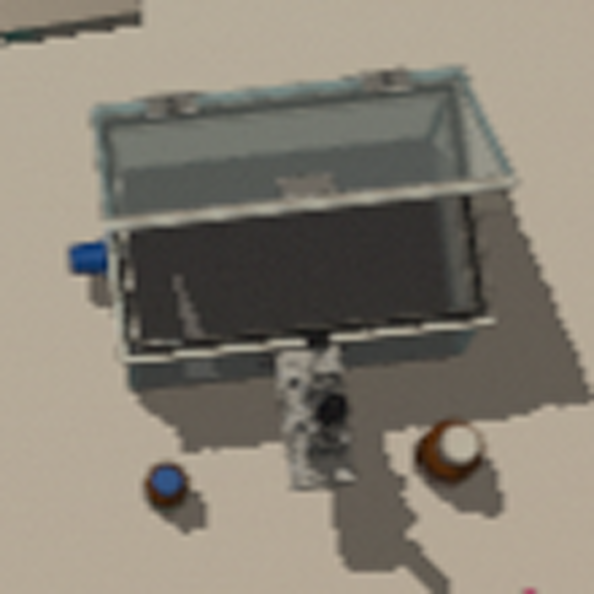

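```bash
cat > h.py <<'E'
import numpy as np,cv2
from station import manip
def ray(n,u,v):
    p=manip.camera_params(n);T=np.array(p["T"])
    d=T[:3,:3]@np.array([(u-p["cx"])/p["fx"],(v-p["cy"])/p["fy"],1]);return T[:3,3],d/np.linalg.norm(d)
def plane(n,u,v,z):
    o,d=ray(n,u,v);return o+d*(z-o[2])/d[2]
def tri(a,b):
    o1,d1=ray("scene",*a);o2,d2=ray("top",*b)
    s=np.linalg.lstsq(np.c_[d1,-d2],o2-o1,rcond=None)[0]
    p,q=o1+d1*s[0],o2+d2*s[1];return (p+q)/2,np.linalg.norm(p-q)
def proj(n,P):
    p=manip.camera_params(n);T=np.array(p["T"]);c=T[:3,:3].T@(np.array(P)-T[:3,3]);return c[0]/c[2]*p["fx"]+p["cx"],c[1]/c[2]*p["fy"]+p["cy"]
S=lambda x,y:(230+x/5.5-.4,150+y/4.4-.4)
Tt=lambda x,y:(230+x/5.4-.4,115+y/5.4-.4)
E
python3 - <<'E'
from h import *
r=lambda a:np.round(a,4)
for nm,a,b in[("FL",(185,230),(125,357)),("FR",(500,360),(493,322)),("grip tip",(272,190),(332,403)),("lidFL",(237,50),(108,225)),("vialcap",(134,347),(166,480)),("botcap",(390,437),(461,441))]:
    p,e=tri(S(*a),Tt(*b));print(nm,r(p),round(e,4))
for nm,a in[("RR",(640,245)),("RL",(335,135)),("FL",(185,230)),("FR",(500,360))]:print(nm,r(plane("scene",*S(*a),.138)))
for nm,a in[("RR",(465,70)),("RL",(97,108)),("FL",(125,357)),("FR",(493,322))]:print(nm,r(plane("top",*Tt(*a),.138)))
print("floorFR",r(plane("scene",*S(475,463),0)))
print("bracket",r(plane("top",*Tt(292,487),.148)),r(plane("top",*Tt(353,479),.148)))
E
```

```text
FL [ 0.6122 -0.0689  0.1287] 0.0005
FR [ 0.6318 -0.3229  0.1389] 0.0001
grip tip [ 0.549  -0.1989  0.283 ] 0.0004
lidFL [ 0.6653 -0.0602  0.2837] 0.0005
vialcap [ 0.5364 -0.0968  0.0613] 0.0002
botcap [ 0.556  -0.3035  0.0942] 0.0012
RR [ 0.8081 -0.3021  0.138 ]
RL [ 0.7759 -0.0587  0.138 ]
FL [ 0.604  -0.0763  0.138 ]
FR [ 0.6326 -0.3224  0.138 ]
RR [ 0.8134 -0.3102  0.138 ]
RL [ 0.7893 -0.0513  0.138 ]
FL [ 0.6105 -0.0691  0.138 ]
FR [ 0.6319 -0.323   0.138 ]
floorFR [ 0.6463 -0.3094  0.    ]
bracket [ 0.5171 -0.1813  0.148 ] [ 0.5221 -0.2227  0.148 ]
```

```bash
cat >> h.py <<'E'
C=np.array([.709,-.187]);Y=.092
def W(x,y,z):
    c,s=np.cos(Y),np.sin(Y);return np.array([C[0]+c*x-s*y,C[1]+s*x+c*y,z])
E
python3 - <<'E'
from h import *
from scipy.spatial.transform import Rotation as R
s=manip.sense()
print(np.round(R.from_quat(s['tool_rot']).as_matrix(),3))
print("foot",tri(S(327,228),Tt(318,340)))
for P in [(-.163,0,.288),(-.153,0,.208)]:
  for n,f in(("scene",5.5),("top",5.4)):
    u,v=proj(n,W(*P)); print(P,n,(u+.4-230)*f,((v+.4-150)*4.4) if n=="scene" else (v+.4-115)*5.4)
p0=s['tcp_pos']
for P in[(0,.085,.32),(-.0025,.085,.2546),(-.0367,.085,.215),(-.052,.085,.181),(-.058,.085,.144),(-.12,0,.35),(-.125,0,.262),(-.1405,0,.262)]:
    w=W(*P);print(P,np.round(w,3),np.round(w-p0,3))
E
```

```text
[[-0.001 -0.961  0.278]
 [-0.002  0.278  0.961]
 [-1.     0.    -0.002]]
foot (array([ 0.60512811, -0.19691755,  0.21217783]), np.float64(0.0008859935691930682))
(-0.163, 0, 0.288) scene 273.7843447788238 187.93848325054594
(-0.163, 0, 0.288) top 337.41896673310276 405.3917944496441
(-0.153, 0, 0.208) scene 278.0743044794924 263.28836597715343
(-0.153, 0, 0.208) top 326.14809791974045 413.073894751324
(0, 0.085, 0.32) [ 0.701 -0.102  0.32 ] [ 0.528 -0.702  0.09 ]
(-0.0025, 0.085, 0.2546) [ 0.699 -0.103  0.255] [ 0.525 -0.702  0.024]
(-0.0367, 0.085, 0.215) [ 0.665 -0.106  0.215] [ 0.491 -0.705 -0.015]
(-0.052, 0.085, 0.181) [ 0.649 -0.107  0.181] [ 0.476 -0.707 -0.049]
(-0.058, 0.085, 0.144) [ 0.643 -0.108  0.144] [ 0.47  -0.707 -0.086]
(-0.12, 0, 0.35) [ 0.59  -0.198  0.35 ] [ 0.416 -0.798  0.12 ]
(-0.125, 0, 0.262) [ 0.585 -0.198  0.262] [ 0.411 -0.798  0.032]
(-0.1405, 0, 0.262) [ 0.569 -0.2    0.262] [ 0.396 -0.8    0.032]
```

>>> send_rows(
  steps=[
    [[1,0.0,0.0,0.06,0.1],[1,0.03,-0.03,0.1,0.25],[1,0.06,-0.08,0.13,0.372],[1,0.1,-0.13,0.13,0.372],[1,0.13,-0.18,0.13,0.372],[1,0.16,-0.22,0.13,0.372],[1,0.2,-0.27,0.13,0.372],[1,0.23,-0.31,0.13,0.372]],
  ],
  grip_force=40,
)

```text
t: 1.1
tcp_pos: [0.4046, 0.2884, 0.361]
tool_rot: [-0.522, 0.477, 0.522, 0.477]
force: [-0.2, 0.9, -0.5]
finger_gap: -0.001
```

>>> send_rows(
  steps=[
    [[1,0.036,-0.048,0,0],[1,0.072,-0.096,0,0],[1,0.108,-0.144,0,0],[1,0.144,-0.19,0,0],[1,0.18,-0.238,0,0],[1,0.22,-0.29,0,0],[1,0.26,-0.342,0,0],[1,0.298,-0.392,0,0]],
  ],
)

```text
t: 2.1
tcp_pos: [0.6986, -0.0981, 0.3606]
tool_rot: [-0.522, 0.477, 0.522, 0.477]
force: [1.1, 0.3, 0.3]
finger_gap: 0.002
```

>>> send_rows(
  steps=[
    [[1,0,0,-0.02,0],[1,0,0,-0.04,0],[1,0,0,-0.06,0],[1,0,0,-0.07,0],[1,0,0,-0.07,0]],
  ],
)

```text
t: 2.72
tcp_pos: [0.6973, -0.0963, 0.2902]
tool_rot: [-0.521, 0.477, 0.523, 0.477]
force: [0.3, 0.1, 0.1]
finger_gap: 0.002
```

Run:
```python
from h import *
for n in("scene","top"):
    im=manip.snapshot(n)[:,:,::-1]; cv2.imwrite(f"pics/{n}1.png",cv2.resize(im[60:280,200:400],None,fx=3,fy=2.7))
```

```text
(no output)
```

View pics/scene1.png

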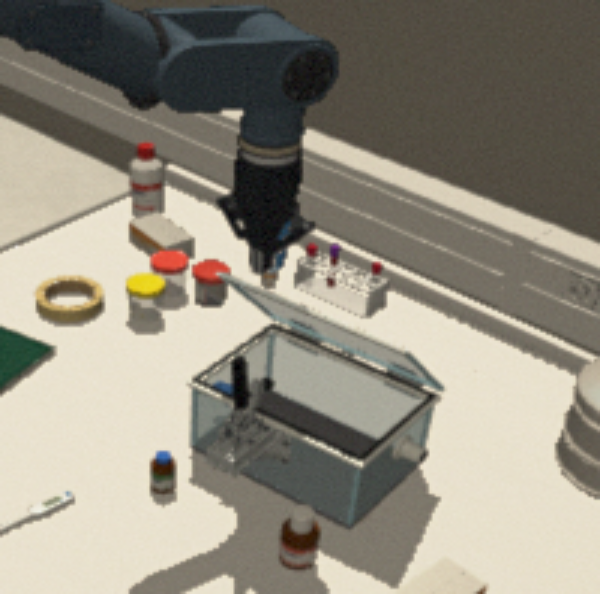

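View pics/top1.png

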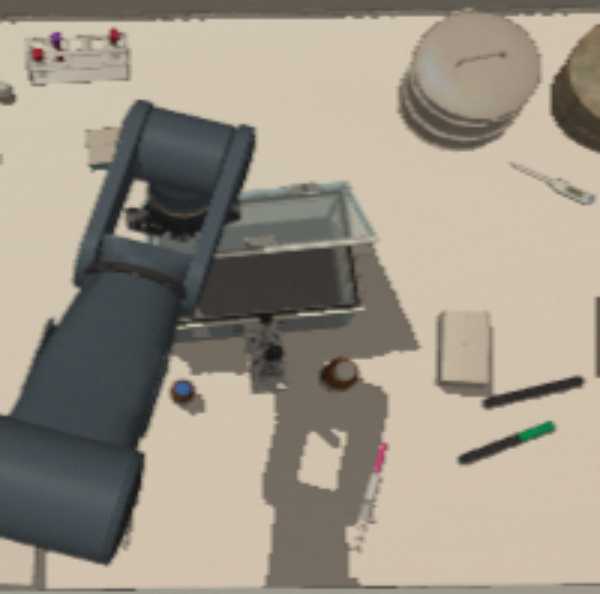

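>>> send_rows(
  steps=[
    [[1,0.002,-0.004,-0.015,0],[1,0.002,-0.006,-0.035,0],[1,-0.01,-0.008,-0.05,0],[1,-0.02,-0.01,-0.063,0],[1,-0.032,-0.01,-0.077,0],[1,-0.039,-0.01,-0.092,0],[1,-0.045,-0.01,-0.107,0],[1,-0.049,-0.01,-0.12,0]],
  ],
)

```text
t: 3.82
tcp_pos: [0.649, -0.1069, 0.1708]
tool_rot: [0.522, -0.477, -0.522, -0.477]
force: [0.8, -0.3, 0.4]
finger_gap: 0.004
```

>>> send_rows(
  steps=[
    [[1,-0.003,0,-0.01,0],[1,-0.004,0,-0.018,0],[1,-0.005,0,-0.022,0],[1,-0.005,0,-0.022,0]],
  ],
)

```text
t: 4.32
tcp_pos: [0.6436, -0.1063, 0.149]
tool_rot: [-0.522, 0.477, 0.522, 0.477]
force: [0.1, 0.7, -0.4]
finger_gap: -0.005
```

Run:
```python
from h import *
print(manip.sense()['force'])
for n in("scene","top"):
    im=manip.snapshot(n)[:,:,::-1]; cv2.imwrite(f"pics/{n}2.png",cv2.resize(im[100:280,220:380],None,fx=4.5,fy=3.3))
```

```text
[ 0.10130115  0.69152365 -0.42312661]
```

View pics/scene2.png

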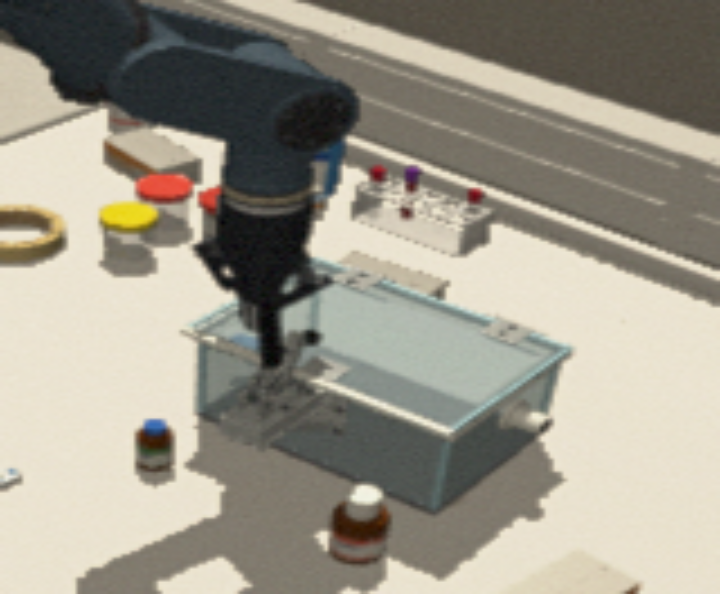

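>>> send_rows(
  steps=[
    [[1,0,0,-0.003,0],[1,0,0,-0.006,0],[1,0,0,-0.007,0],[1,0,0,-0.007,0]],
  ],
)

```text
t: 4.92
tcp_pos: [0.6442, -0.1066, 0.144]
tool_rot: [0.523, -0.477, -0.522, -0.477]
force: [-1.8, 0.7, 7.5]
finger_gap: -0.001
```

Contact on the gasket at z = 0.144; I press a little more to be sure, then lift off.

>>> send_rows(
  steps=[
    [[1,0,0,-0.002,0],[1,0,0,-0.003,0],[1,0,0,-0.003,0],[1,0,0,-0.003,0]],
  ],
)

```text
t: 5.42
tcp_pos: [0.6442, -0.1066, 0.1438]
tool_rot: [0.523, -0.477, -0.521, -0.477]
force: [-5.7, 1.8, 19.4]
finger_gap: -0.004
```

>>> send_rows(
  steps=[
    [[1,0,0,0.03,0],[1,0,0,0.07,0],[1,0,0,0.12,0],[1,0,0,0.17,0],[1,0,0,0.205,0],[1,0,0,0.205,0]],
  ],
)

```text
t: 6.18
tcp_pos: [0.6454, -0.107, 0.3482]
tool_rot: [0.525, -0.476, -0.519, -0.478]
force: [0.1, -0.5, 0.2]
finger_gap: -0.004
```

Run:
```python
from h import *
print(manip.sense()['tcp_pos'])
im=manip.snapshot("scene")[:,:,::-1]; cv2.imwrite(f"pics/scene3.png",cv2.resize(im[100:280,220:380],None,fx=4.5,fy=3.3))
```

```text
[ 0.64539518 -0.10695042  0.34819421]
```

View pics/scene3.png

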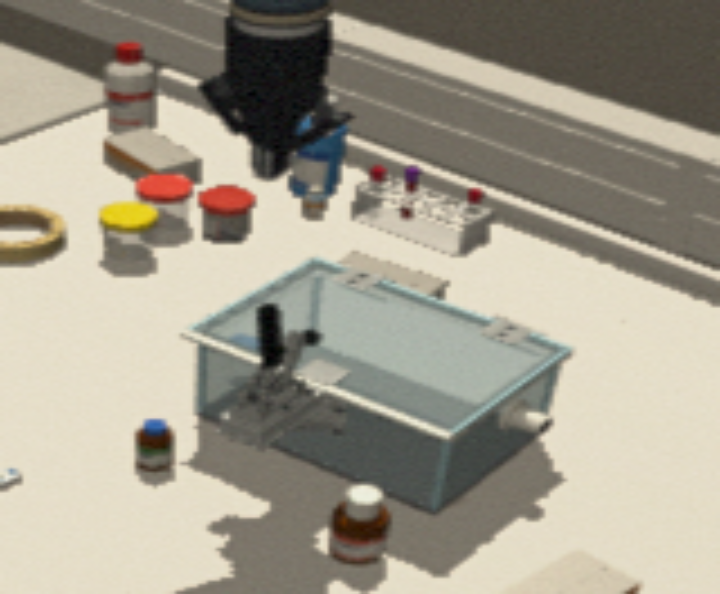

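>>> send_rows(
  steps=[
    [[1,-0.025,-0.045,0,0],[1,-0.051,-0.09,0,0],[1,-0.056,-0.09,-0.02,0],[1,-0.056,-0.09,-0.05,0],[1,-0.056,-0.09,-0.05,0]],
  ],
)

```text
t: 6.85
tcp_pos: [0.5851, -0.1953, 0.2897]
tool_rot: [-0.518, 0.478, 0.525, 0.476]
force: [0.1, 0.9, 0.4]
finger_gap: 0.002
```

Run:
```python
from h import *
s=manip.sense();print(s['tcp_pos'],s['force'])
for n in("scene","top"):
    im=manip.snapshot(n)[:,:,::-1]; cv2.imwrite(f"pics/{n}4.png",cv2.resize(im[140:250,230:350],None,fx=6,fy=5))
```

```text
[ 0.5850799  -0.19533439  0.28966427] [0.1323783  0.9424742  0.40807284]
```

View pics/scene4.png

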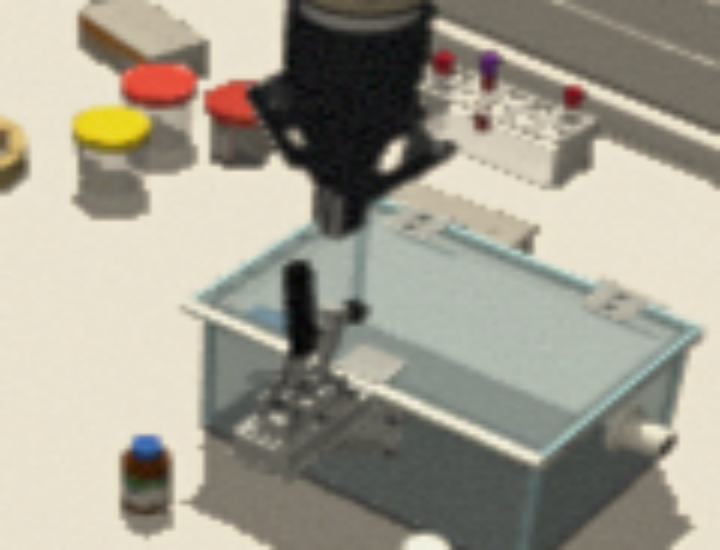

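View pics/top4.png

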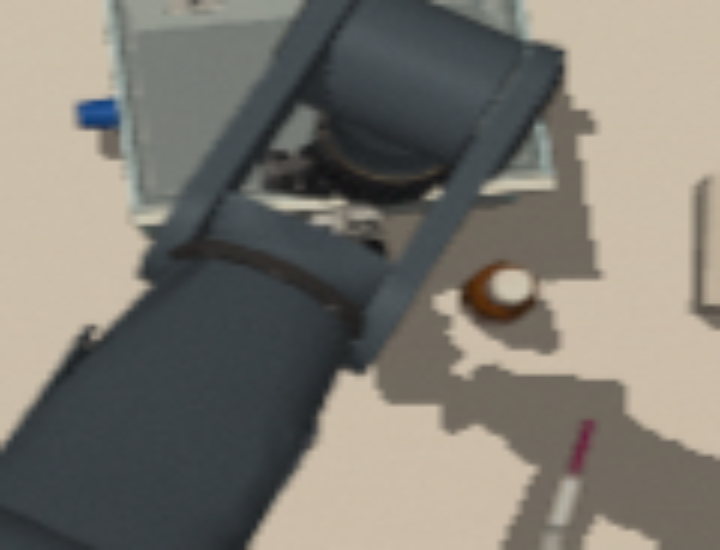

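>>> send_rows(
  steps=[
    [[1,0,-0.004,-0.014,0],[1,0,-0.004,-0.026,0],[1,-0.01,-0.005,-0.026,0],[1,-0.018,-0.0055,-0.026,0],[1,-0.03,-0.007,-0.025,0],[1,-0.04,-0.008,-0.024,0],[1,-0.046,-0.0085,-0.026,0],[1,-0.052,-0.009,-0.028,0]],
  ],
)

```text
t: 7.95
tcp_pos: [0.5354, -0.2056, 0.2664]
tool_rot: [0.522, -0.477, -0.522, -0.477]
force: [0.4, 0.1, -0.1]
finger_gap: 0.0
```

Run:
```python
from h import *
s=manip.sense();print(s['tcp_pos'],s['force'])
for n in("scene",):
    im=manip.snapshot(n)[:,:,::-1]; cv2.imwrite(f"pics/{n}5.png",cv2.resize(im[140:250,230:350],None,fx=6,fy=5))
```

```text
[ 0.53541096 -0.20563322  0.26643051] [ 0.37730082  0.08349626 -0.10752597]
```

View pics/scene5.png

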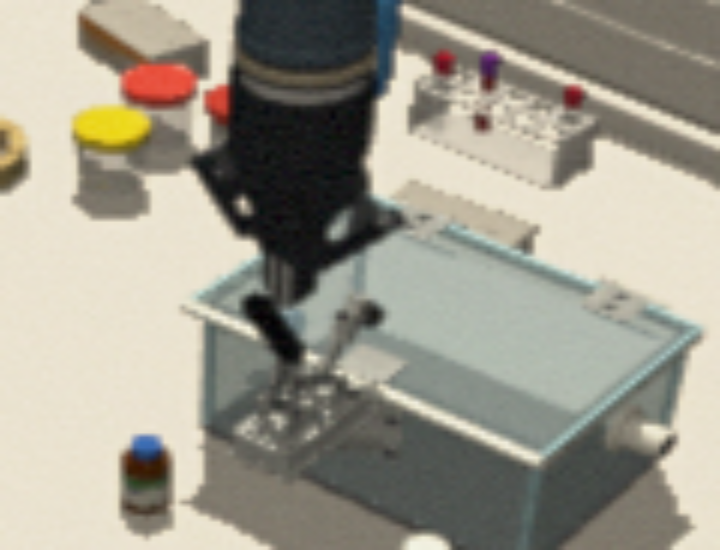

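>>> send_rows(
  steps=[
    [[1,-0.006,0,-0.005,0],[1,-0.012,0,-0.01,0],[1,-0.015,-0.001,-0.014,0],[1,-0.018,-0.001,-0.018,0],[1,-0.021,-0.001,-0.024,0],[1,-0.024,-0.001,-0.03,0],[1,-0.027,-0.002,-0.037,0],[1,-0.029,-0.002,-0.044,0]],
  ],
)

```text
t: 9.0
tcp_pos: [0.5067, -0.2074, 0.2224]
tool_rot: [0.522, -0.477, -0.522, -0.477]
force: [-0.8, 0.6, 4.4]
finger_gap: 0.003
```

Run:
```python
from h import *
s=manip.sense();print(s['tcp_pos'],s['force'])
for n in("scene",):
    im=manip.snapshot(n)[:,:,::-1]; cv2.imwrite(f"pics/{n}6.png",cv2.resize(im[140:250,230:350],None,fx=6,fy=5))
```

```text
[ 0.50667814 -0.20742655  0.22236887] [-0.78035053  0.6264546   4.44077364]
```

View pics/scene6.png

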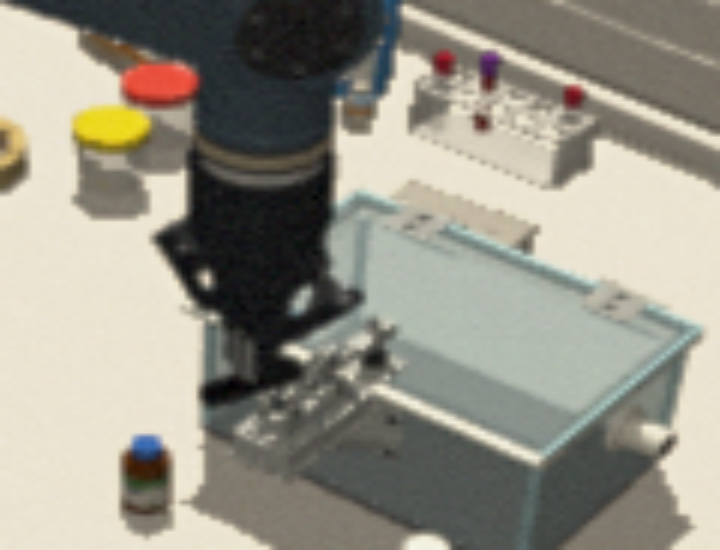

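The foot is meeting the plate and the lever is near its dead point; I keep pushing down.

>>> send_rows(
  steps=[
    [[1,-0.001,0,-0.006,0],[1,-0.002,0,-0.012,0],[1,-0.003,0,-0.017,0],[1,-0.003,0,-0.022,0],[1,-0.003,0,-0.025,0],[1,-0.003,0,-0.025,0]],
  ],
)

```text
t: 9.8
tcp_pos: [0.5037, -0.2074, 0.1971]
tool_rot: [-0.522, 0.477, 0.522, 0.477]
force: [0.4, -0.0, 0.2]
finger_gap: -0.0
```

Run:
```python
from h import *
s=manip.sense();print(s['tcp_pos'],s['force'])
for n in("scene",):
    im=manip.snapshot(n)[:,:,::-1]; cv2.imwrite(f"pics/{n}7.png",cv2.resize(im[140:250,230:350],None,fx=6,fy=5))
```

```text
[ 0.50370376 -0.20744462  0.19712669] [ 0.38596295 -0.01994581  0.21871997]
```

View pics/scene7.png

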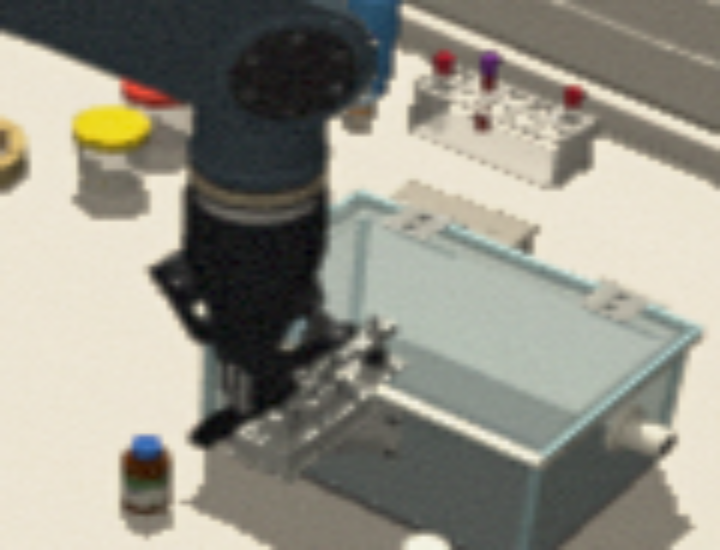

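>>> send_rows(
  steps=[
    [[1,0,0,-0.002,0],[1,0,0,-0.004,0],[1,0,0,-0.004,0]],
  ],
)

```text
t: 10.22
tcp_pos: [0.5034, -0.2077, 0.1938]
tool_rot: [-0.522, 0.477, 0.522, 0.477]
force: [-3.1, -0.5, 5.1]
finger_gap: 0.001
```

>>> send_rows(
  steps=[
    [[1,0,0,0.03,0],[1,0,0,0.08,0],[1,0,0,0.13,0],[1,0,0.05,0.16,0],[1,0,0.11,0.16,0],[1,0,0.17,0.16,0],[1,0,0.22,0.16,0],[1,0,0.22,0.16,0]],
  ],
)

```text
t: 11.22
tcp_pos: [0.5033, 0.0158, 0.3533]
tool_rot: [-0.523, 0.475, 0.523, 0.476]
force: [0.4, -1.1, 0.2]
finger_gap: 0.0
```

Run:
```python
from h import *
s=manip.sense();print(s['tcp_pos'],s['force'])
for n in("scene","top"):
    im=manip.snapshot(n)[:,:,::-1]; cv2.imwrite(f"pics/{n}8.png",cv2.resize(im[115:250,230:350],None,fx=6,fy=4.4))
for P in[(-.248,0,.192),(-.167,0,.187),(-.245,0,.208)]:
  u,v=proj("scene",W(*P));print(P,(u+.4-230)*6,(v+.4-115)*4.4)
```

```text
[0.50330559 0.01580348 0.35331395] [ 0.37640473 -1.13177328  0.20176159]
(-0.248, 0, 0.192) 195.34393433386924 498.0787549787755
(-0.167, 0, 0.187) 286.55166283293613 447.0337199658872
(-0.245, 0, 0.208) 199.36383672045656 480.1456348573957
```

View pics/scene8.png

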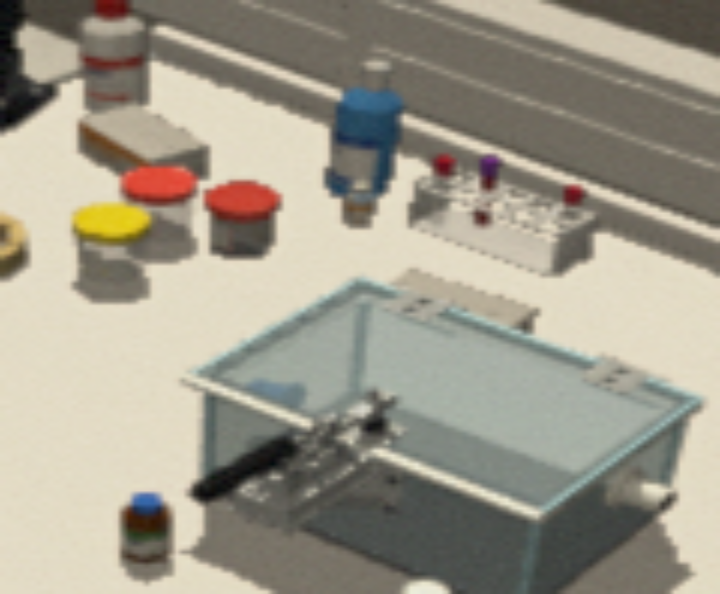

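View pics/top8.png

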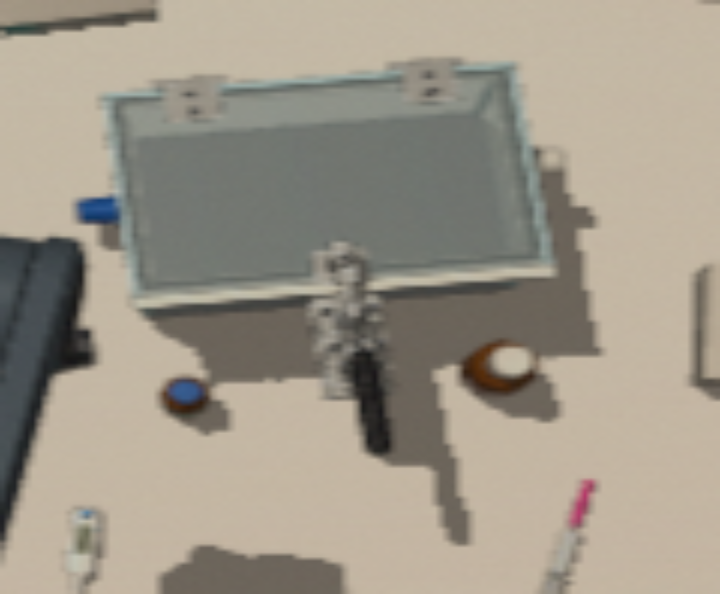

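The lever end is at (198,494) in the scene crop. The model puts the locked position at (195,498) and the dead point at (199,480), so it is locked. The lid is shut and the objects around the chamber look unmoved.

```bash
python3 -c "
from station import manip
print(manip.sign_off())"
```

```text
the job is handed in; nothing more can be done
None
```

The lid is shut, the toggle clamp looks locked on it, and the job is handed in; sign-off gives no verdict.

- **Lid:** I pressed it down with the closed fingertips on its left side. It stopped at z = 0.144 with up to 19 N, and it stayed shut after I lifted off.
- **Clamp:** I pushed the lever towards the robot and down. The force rose to about 4.4 N near the dead point and dropped to about 0 as it snapped over. A light push afterwards met the stop, at about 5 N.
- **Last checks:** In the final pictures the lever end lies within a few pixels of the computed locked position. The foot is over the steel plate, the lid is level and the arm is clear. The bottle and vial look unmoved by eye. I did not measure that or compare the other objects with their start positions.
- **Not measured:** The foot's force on the plate cannot be read directly, so I judged it from the snap and the locked lever position. No check failed. The chamber position estimates from the two cameras differed by up to about 9 mm at single corners, which did not affect the moves.

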